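# Load a sample plate under the stage's spring clip

### The arm

A 7-joint arm with a two-finger parallel gripper is mounted at the origin on the work surface. World frame = base frame: x ahead of the robot, y to its left, z up, the work surface at z = 0. Lengths are in mm, angles in rad, forces in N, time in s.
With the tool pointing down it reaches from about 425 to 825 mm from the base axis. Payload 3.6 kg.
Tool frame: the origin (TCP) lies midway between the tips of the shut fingers; the grasp point (between the pads) lies 19 mm behind it (grasp_offset is the distance from the TCP to the grasp point, in mm); z points along the fingers, y is the line along which they close (so a half turn about z gives the same grasp; the last joint's range is limited). The gripper opens to 85 mm and grips with 20 to 120 N. Pads are 22 mm wide; open, the fingers measure 114 mm over their backs; the gripper's body (76 mm by 85 mm) begins 54 mm behind the grasp point. The pads swing forward as they close: fully open they stand 13 mm farther back than shut.
Start: joints at [-1.339, 0.615, -0.013, 1.423, 0.008, 1.103, -0.04], TCP at [165.688, 628.498, 231.297] pointing down, gripper open.
Joint ranges: [-3.12, 3.12], [-0.3, 2.06], [-1.34, 1.32], [0.26, 2.42], [-1.36, 4.5], [0.01, 1.98], [-2.84, 2.84]. Speed limits (rad/s): [2.79, 2.79, 3.14, 3.14, 3.14, 3.14, 3.14].

### API

Orientations are given as a rotation vector (axis times angle).
In Python, from bench import * gives the robot as it stands.
- The arm moves only by the tool send_rows, never from a script. Its argument "plan" is a list of rows, each a list of 2 entries, a list of its own where there are three numbers: the shift along the world's x, y, z scaled (see below), then the turn about the world's z scaled (see below). A call has 1 to 20 rows; each row is the pose to reach, as a shift and turn from the pose commanded when the call began, turning the shorter way round; what a row does not reach only later rows make up. The controller multiplies each number of a shift by 150 mm and each number of a turn by 180 degrees. A row lasts 1/12 s, in which the tool goes at most 41.7 mm and 7.16 degrees, less where a joint would pass 70% of its speed; a pose out of reach is approached as far as the arm can. A call with a number of a shift or a turn outside -1 to 1 is refused whole. A call with a gripper value outside its range is refused whole. "jaw" is the opening, from -1 (shut) to 1 (fully open), so that 0 is half open, set as the call begins (left out, the last holds). The fingers move at their own pace and stop on an object; the grip force is fixed at half the most. Time passes only in rows, so rows that repeat a pose let the fingers close. It gives the time, the measured TCP pose, the force, the opening and the grip force at its end, in the units of the state.
- get_obs(): the state, without advancing time (a new reading comes with each control period).
- snapshot(name): name is "scene" or "side" or "wrist"; returns a dict with "frame" (400x640x3 uint8, blue, green, red), "z_map" (400x640 float32, mm along the optical axis (not along the pixel's ray), 0 where there is no reading), "fx", "fy", "cx", "cy" (pixels), "k1" (the pictures are not rectified: a ray, as slopes to the right and down, at radius r is drawn at 1 + k1 r^2 times it, then the intrinsics apply), "view" (4x4, takes a point from world to camera coordinates); the wrist camera has in their place "T_tool_cam" (4x4, takes a point from camera to tool coordinates, whose origin is the TCP and whose axes are the flange's). Camera axes: x right, y down, z forward; pixel columns grow to the right and rows downward; lengths in mm; the calibration is good to about 2 mm. A picture is of the moment at which its call begins: read the wrist's pose just before it.
- hand_in(): hands the job in; it is judged then, once.
The state is a dict: "time_s": time; "joint_positions": joint angles; "qvel": joint speeds; "joint_torque": joint torques, N m; "ee_pos": TCP position; "orientation": TCP orientation; "ft_force": force on the tool from outside, world axes, zero at the start; "wrist_torque": the same for the moment, N m; "finger_gap": opening from 0.0 (shut) to 1.0 (fully open); "gripper_force": force on a finger pad.
Only numpy, scipy, OpenCV 4.12 (cv2) and the standard library are available. Lean on these libraries where they do the work, as an engineer would, in place of code of your own. Each camera call takes 0.05 s, during which the arm holds its last target. There are 200 camera calls.

### The job

Load the blue sample plate into the clamping stage: press the clip's red paddle down with one fingertip and, while holding it down, push the plate along its channel with the other fingertip until it is fully home against the black end stop beneath the clip. Then let the paddle up so that the clip clamps the plate, and move clear. Only push the plate, never pick it up, and leave the things around the stage where they are.

Things in the scene. Friction and masses are not known exactly. Their poses are not given: they have to be found in the camera images.
- stage: Fixed clamping stage. Origin on its underside, z up, x the push direction; all in mm in this frame. Dark base plate: x -130..65, y -36..92, top z 10. Aluminium bed: x -125..60, y -28..28, top z 22. On it a 47 mm wide channel centred on y 0 between rails with tops at z 27, open at -x. Clip's hinge tube: 8 mm thick, along x -115..43 at y 34, z 38; end posts to z 44. The red paddle is beyond it, at +y.
- stop (a point): Centre of the black end stop's face, which the plate's front end must meet: stage x 45, y 0, z 29 mm; the stop is 46 mm wide, its top at z 36 mm.
- clip (a joint): Spring clip's angle (rad): 0 at rest, 0.25 with the paddle right down (hard stop). One rigid rocker on the hinge tube: pressing the paddle lifts its steel arm and black foot over the channel. It clears the plate above 0.13; let go on the plate it rests at about 0.11, pressing with 4 N. The paddle needs 2 N to start, 9 N right down, and springs back. All clip parts stay below z 60 mm.
- foot (a point): Middle of the underside of the clip's black foot, a bar along stage x 18..40, at y -3 mm. At clip angle 0 it is 6 mm above the bed, so its square end blocks the 10 mm plate; at 0.25 it is 15 mm above.
- paddle (a point): Centre of the top face of the red paddle, a flat strip 104 mm long (stage x -114..-10) and 32 mm wide (y about 54..86). At rest it is at x -62, y 70, z 36 mm, sloping up to +y by 0.25 rad; pressed right down the face is level at z 27 mm: 5 mm above the bed, 5 mm below the plate's top. Press it anywhere along it; the face is slick (friction 0.15), a fingertip slides on it easily.
- plate_mid (a point): Centre (half-way up) of the blue sample plate, 60 mm long (x), 44 wide (y), 10 thick, about 60 g, a round amber sample in a steel ring on top. Loose, flat in the channel, its x along the stage's x, its middle 40 to 75 mm short of home, its front edge short of the clip's foot. Its rear end face (to -x) is free to be pushed.
- home (a point): Where the plate's centre lies when the plate is fully home against the end stop: stage x 15, y 0, z 27 mm; axes as the stage's.
- spare: Orange spare plate, 60 x 44 x 10 mm, lying on the bench beside the paddle; origin at the centre of its underside. Leave alone.
- cap: Green plastic cap, 30 mm across, 12 mm high; origin at the centre of its underside. Leave alone.
- jar: Amber jar with black lid, 48 mm across, 62 mm high; origin at the centre of its underside. Leave alone.
- vial: Small clear vial with white cap, 24 mm across, 50 mm high; origin at the centre of its underside. Leave alone.
- disc: Perforated steel disc, 110 mm across, 5 mm thick, lying flat beyond the stage; origin at the centre of its underside. Leave alone.
- tape: Cardboard tape roll, 84 mm across, 24 mm high; origin at the centre of its underside. Leave alone.
- driver: Screwdriver with yellow handle, 160 mm long, lying on the bench along its own x. Leave alone.
Mind the look-alikes: they are no part of the job. What is meant by the part that bears plate_mid is not pink, and is the smaller of those in its own colour.

How it is judged (in metres and radians):
On the way, in this order (a step that is already met when the one before it is completed fails the run):
1. the paddle is held down by a finger, the plate still outside the clip (value of joint clip above 0.15 rad and contact force between the fingers and anything else above 1 N and x of plate_mid in the frame of home below -0.028 m), for 0.2 s.
2. the plate is pushed fully home beneath the clip while the paddle is still held down (value of joint clip above 0.15 rad and contact force between the fingers and anything else above 1 N and x of plate_mid in the frame of home between -0.004 and 0.003 m and y of plate_mid in the frame of home between -0.004 and 0.004 m), for 0.1 s.
At the end, for the whole second after the job is handed in: The blue plate lies flat in the channel with its centre no more than 4 mm short of home (4 mm sideways, 0.08 rad), and the clip has been let down on it (clip angle 0.08 to 0.135 rad) and is at rest (x of plate_mid in the frame of home between -0.004 and 0.003 m and y of plate_mid in the frame of home between -0.004 and 0.004 m and angle between the x axis of plate_mid and the x axis of home, either way round below 0.08 rad and value of joint clip between 0.08 and 0.135 rad and z of plate_mid in the frame of home between -0.003 and 0.003 m and velocity of joint clip between -0.05 and 0.05 rad/s); the robot touches nothing.
It fails at once if the plate is lifted or tipped (z of plate_mid in the frame of home above 0.01 m or angle between plate_mid's own z axis and vertical above 0.25 rad).
It fails at once if one of the things around the stage is moved more than 15 mm (distance of any of spare, cap, jar, vial, disc, tape, driver from where it was at the start of the episode above 0.015 m).
It also fails if it takes over 38 s, if anything falls off the work surface, if the arm or the gripper's body presses on something with over 40 N, if the wrist force passes 120 N, or if a joint passes its speed limit or range.

## Working session

There is one attempt and no reset: what is moved stays moved. The work goes in short steps, Python scripts to look and compute and a tool call to move; the robot and the scene stay as the last step left them, time stands still between calls to the robot, and variables do not carry over. Pictures are saved under pics/ and viewed, at most 10 in all, crops included, and the job is handed in when it is done.

Besides the shell and the picture viewer there is one more tool, called after "Emit:" as a command line: name --argument value ..., lists and objects as JSON in quotes. send_rows: Moves the arm, as the interface text tells. Its arguments: {"type":"object","properties":{"plan":{"type":"array","items":{"type":"array"}},"jaw":{"type":"number"}},"required":["plan"]}

```bash
mkdir -p pics
python3 - <<'E'
from bench import *
import cv2,numpy as np
o=get_obs();print({k:np.round(v,3) for k,v in o.items()})
for n in("scene","side","wrist"):
    s=snapshot(n);cv2.imwrite(f"pics/{n}0.png",s["frame"])
    np.savez(f"{n}0.npz",**s)
    print(n,{k:np.round(v,4).tolist() for k,v in s.items() if k not in("frame","z_map")})
E
```

```text
{'time_s': np.float64(0.0), 'joint_positions': array([-1.34 ,  0.616, -0.013,  1.425,  0.008,  1.103, -0.04 ]), 'qvel': array([-0.   , -0.002,  0.   ,  0.001,  0.   ,  0.001,  0.   ]), 'joint_torque': array([ 0.0000e+00, -4.6922e+01,  2.5900e-01, -1.7103e+01,  1.0000e-02,
        1.0000e-02, -0.0000e+00]), 'ee_pos': array([165.493, 627.775, 230.098]), 'orientation': array([-0.404, -3.115,  0.004]), 'ft_force': array([ 0.397, -0.427, -0.275]), 'wrist_torque': array([0.003, 0.018, 0.01 ]), 'gripper_force': np.float64(0.0), 'finger_gap': np.float64(1.002)}
scene {'fx': 504.8848, 'fy': 504.8848, 'cx': 320.2301, 'cy': 198.4355, 'k1': -0.0307, 'view': [[0.857, 0.5152, 0.0096, -493.6917], [0.385, -0.6278, -0.6764, -142.7177], [-0.3425, 0.5834, -0.7364, 1305.3251], [0.0, 0.0, 0.0, 1.0]]}
side {'fx': 486.164, 'fy': 486.164, 'cx': 318.1562, 'cy': 198.4262, 'k1': -0.0517, 'view': [[0.9239, -0.3826, -0.0008, -528.0988], [-0.2177, -0.524, -0.8234, 179.0442], [0.3146, 0.761, -0.5674, 685.2571], [0.0, 0.0, 0.0, 1.0]]}
wrist {'fx': 331.5566, 'fy': 331.5566, 'cx': 316.6453, 'cy': 198.1824, 'k1': 0.0123, 'T_tool_cam': [[0.0004, -0.952, -0.306, 78.8842], [1.0, 0.0004, 0.0003, 0.6501], [-0.0002, -0.306, 0.952, -142.2989], [0.0, 0.0, 0.0, 1.0]]}
```

View pics/scene0.png

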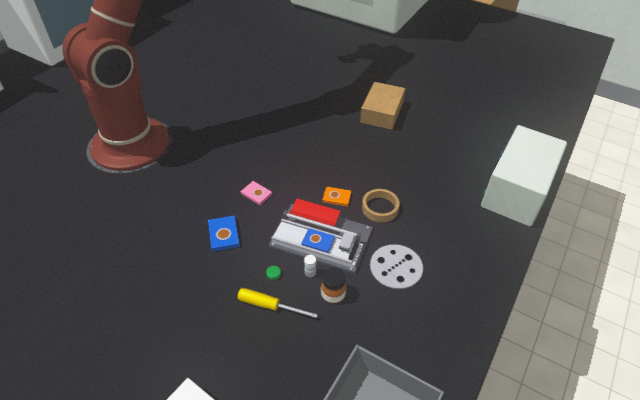

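View pics/side0.png

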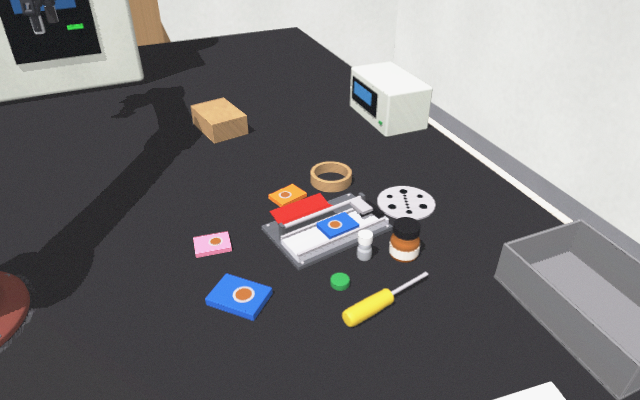

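The candidates are:
- small blue plate in the channel: scene (318,240), side (338,225)
- larger blue look-alike on the bench: scene (223,232), side (240,296)
- pink: scene (256,192)
- orange spare: scene (337,196)

I choose the small blue one in the channel.

```bash
cat > h.py <<'E'
import cv2,numpy as np
def rays(s,uv):
    xy=(np.asarray(uv,float)-[s["cx"],s["cy"]])/[s["fx"],s["fy"]]
    u=xy.copy()
    for _ in range(10): u=xy/(1+s["k1"]*(u**2).sum(-1,keepdims=True))
    return np.c_[u,np.ones(len(u))]
def camT(s,obs=None):
    if "view" in s: return np.linalg.inv(s["view"])
    T=np.eye(4);T[:3,:3]=cv2.Rodrigues(np.array(obs["orientation"],float))[0];T[:3,3]=obs["ee_pos"]
    return T@s["T_tool_cam"]
def plane(s,uv,z,obs=None):
    T=camT(s,obs);d=rays(s,uv)@T[:3,:3].T;c=T[:3,3]
    return c+d*((z-c[2])/d[:,2])[:,None]
def depth(s,m,obs=None):
    v,u=np.nonzero(m&(s["z_map"]>0));T=camT(s,obs)
    p=rays(s,np.c_[u,v])*s["z_map"][v,u][:,None]
    return p@T[:3,:3].T+T[:3,3]
def mask(s,name):
    h=cv2.cvtColor(s["frame"],cv2.COLOR_BGR2HSV)
    r={"red":[(0,180,120),(6,255,255)],"blue":[(100,150,80),(125,255,255)],"orange":[(8,200,200),(20,255,255)]}[name]
    return cv2.inRange(h,*map(np.array,r))
def blobs(s,name,amin=60):
    n,l,st,c=cv2.connectedComponentsWithStats(mask(s,name))
    return [(l==i,st[i,4],c[i]) for i in range(1,n) if st[i,4]>amin]
E
python3 - <<'E'
from h import *
for n in("scene","side"):
    s=dict(np.load(n+"0.npz"))
    for c in("red","blue","orange"):
        for m,a,ce in blobs(s,c):
            p=depth(s,m)
            cnt=max(cv2.findContours(m.astype(np.uint8),0,2)[0],key=cv2.contourArea)
            zt=np.percentile(p[:,2],60)
            q=plane(s,cnt[:,0],np.median(p[:,2]))
            print(n,c,a,ce.round(),"med",np.median(p,0).round(1),"rect",[np.round(x,1) for x in cv2.minAreaRect(q[:,:2].astype(np.float32))])
E
cat > crop.py <<'E'
from h import *
a=cv2.imread("pics/scene0.png")[180:290,240:420];b=cv2.imread("pics/side0.png")[170:290,240:420]
f=lambda x:cv2.resize(x,None,fx=2.4,fy=2.4,interpolation=3)
a,b=f(a),f(b);cv2.imwrite("pics/crop0.png",np.vstack([a,b]))
E
python3 crop.py
```

```text
scene red 721 [315. 212.] med [548.1  24.   35.7] rect [array([546.7,  23.8]), array([104. ,  44.7]), np.float64(10.5)]
scene blue 741 [223. 233.] med [ 399.5 -114.5   13.3] rect [array([ 399. , -114.4]), array([59.3, 90. ]), np.float64(44.9)]
scene blue 383 [318. 240.] med [597.6 -36.9  32.2] rect [array([591.6, -36.5]), array([58.8, 44.7]), np.float64(10.7)]
scene orange 272 [338. 195.] med [558.9 113.4  10.2] rect [array([552.3, 113.6]), array([58.6, 43.6]), np.float64(18.8)]
side red 863 [299. 208.] med [546.7  25.3  35.8] rect [array([548.2,  26.3]), array([106.4,  44.7]), np.float64(10.5)]
side blue 116 [16.  6.] med [ 84.8 832.3 259.2] rect [array([ 86.6, 830. ]), array([ 20.9, 181.7]), np.float64(9.3)]
side blue 166 [64.  4.] med [199.3 831.8 251.9] rect [array([200.7, 836.7]), array([ 48. , 113.4]), np.float64(2.8)]
side blue 218 [362.  93.] med [847.4 379.3  69.4] rect [array([847.9, 383. ]), array([143.4,  35.6]), np.float64(85.5)]
side blue 504 [337. 225.] med [592.1 -41.4  32.3] rect [array([590.3, -38.4]), array([64.3, 46.2]), np.float64(11.1)]
side blue 1664 [238. 297.] med [ 393.  -117.6   13.2] rect [array([ 396.5, -116.3]), array([69. , 86.7]), np.float64(44.6)]
```

View pics/crop0.png

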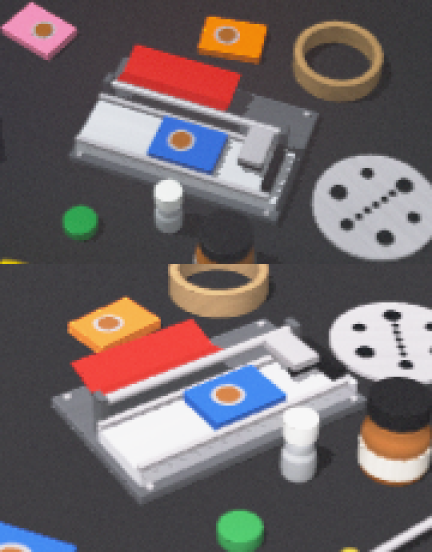

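View pics/wrist0.png

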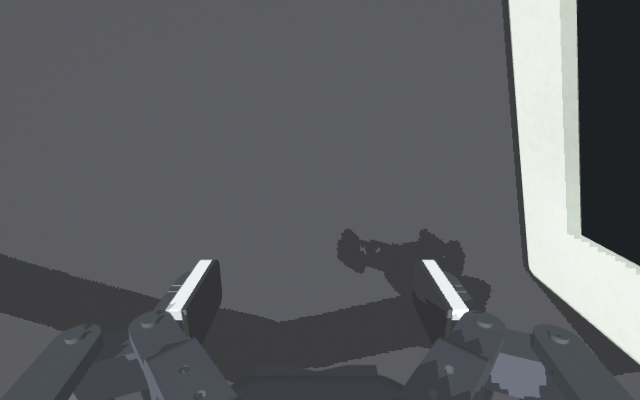

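The crop confirms the small blue plate is in the channel, at about stage x -30 (45 mm short of home). The red paddle is beyond the hinge tube, and the clip foot is at the right. Stage yaw is about 10.6° and its origin is about (621,-32). I'm moving above the pushing side now.

Emit:
send_rows --plan '[[[0.12,-0.215,0],0.01],[[0.245,-0.43,0],0.02],[[0.365,-0.645,0],0.03],[[0.49,-0.86,0],0.04],[[0.49,-0.86,0],0.04]]' --jaw 0.45

```text
time_s: 0.57
ee_pos: [245.7, 491.1, 231.0]
orientation: [0.224, 3.129, -0.012]
ft_force: [1.4, -0.4, 0.9]
finger_gap: 0.728
gripper_force: 0.0
```

Emit:
send_rows --plan '[[[0.12,-0.215,0],0.01],[[0.245,-0.43,0],0.02],[[0.365,-0.645,0],0.03],[[0.49,-0.86,0],0.04],[[0.49,-0.86,0],0.04]]'

```text
time_s: 0.98
ee_pos: [317.8, 362.2, 231.1]
orientation: [0.03, 3.139, -0.011]
ft_force: [0.0, 0.2, -0.9]
finger_gap: 0.724
gripper_force: 0.0
```

Emit:
send_rows --plan '[[[0.12,-0.215,0],0.01],[[0.245,-0.43,0],0.02],[[0.365,-0.645,0],0.03],[[0.49,-0.86,0],0.04],[[0.49,-0.86,0],0.04]]'

```text
time_s: 1.4
ee_pos: [390.5, 233.4, 231.2]
orientation: [-0.166, 3.135, -0.009]
ft_force: [-0.2, -0.1, -0.1]
finger_gap: 0.727
gripper_force: 0.0
```

Emit:
send_rows --plan '[[[0.12,-0.215,0],0.01],[[0.245,-0.43,0],0.02],[[0.365,-0.645,0],0.03],[[0.49,-0.86,0],0.03],[[0.49,-0.86,0],0.03]]'

```text
time_s: 1.82
ee_pos: [463.6, 104.2, 231.3]
orientation: [-0.312, 3.124, -0.009]
ft_force: [-0.1, -1.5, 0.4]
finger_gap: 0.724
gripper_force: 0.0
```

Emit:
send_rows --plan '[[[0.11,-0.2,-0.1],0],[[0.22,-0.4,-0.2],0],[[0.33,-0.6,-0.35],0],[[0.45,-0.8,-0.5],0],[[0.45,-0.8,-0.5],0],[[0.45,-0.8,-0.5],0]]'

```text
time_s: 2.32
ee_pos: [526.8, -9.5, 154.4]
orientation: [0.326, -3.121, 0.001]
ft_force: [0.3, 0.1, 0.4]
finger_gap: 0.725
gripper_force: 0.0
```

Run:
```python
from bench import *
from h import *
o=get_obs();s=snapshot("wrist");cv2.imwrite("pics/w1.png",s["frame"]);np.savez("w1.npz",o=np.r_[o["ee_pos"],o["orientation"]],**s)
print(o["ee_pos"],o["orientation"],o["finger_gap"],o["joint_positions"])
for c in("red","blue"):
    for m,a,ce in blobs(s,c,300):
        p=depth(s,m,o);z=np.median(p[:,2])
        cnt=max(cv2.findContours(m.astype(np.uint8),0,2)[0],key=cv2.contourArea)
        q=plane(s,cnt[:,0],z,o);print(c,a,ce.round(),z,[np.round(x,1) for x in cv2.minAreaRect(q[:,:2].astype(np.float32))])
```

```text
[526.8309777   -9.4645095  154.44666957] [ 3.25858699e-01 -3.12073262e+00  1.03170243e-03] 0.724671304661066 [-2.44449807e-02  5.21143821e-01  5.43968893e-04  1.87057824e+00
  1.01714911e-03  7.53699170e-01  1.75416132e+00]
red 6393 [346. 219.] 35.302488211150546 [array([548.7,  20.9]), array([105.9,  47.4]), np.float64(10.5)]
blue 3015 [214.  27.] 12.999041108515314 [array([ 421.2, -103.2]), array([43. , 95.3]), np.float64(12.2)]
blue 2517 [273. 251.] 31.59137920051785 [array([589.5, -35.3]), array([61.6, 43.3]), np.float64(10.9)]
```

View pics/w1.png

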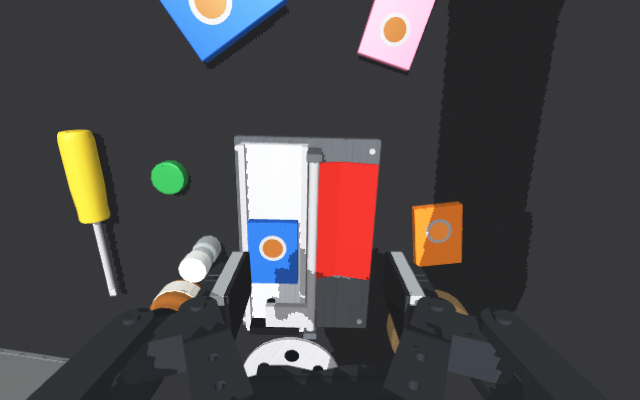

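Wrist view: plate at (273,250), paddle at (347,219), fingertips at about (230,275) and (405,275). The scene matches the estimate. Next I measure the fingertips in the tool frame.

Run:
```python
from h import *
s=dict(np.load("w1.npz"))
T=s["T_tool_cam"]
z=s["z_map"]
for u0,u1 in((205,255),(385,435)):
    m=np.zeros(z.shape,bool);m[240:330,u0:u1]=1;m&=(z>50)&(z<175)
    v,u=np.nonzero(m);p=(rays(s,np.c_[u,v])*z[v,u][:,None])@T[:3,:3].T+T[:3,3]
    print(len(p),np.percentile(p,[1,50,99],axis=0).round(1).tolist())
    for lo in range(-40,5,4):
        k=(p[:,2]>=lo)&(p[:,2]<lo+4)
        if k.sum()>5: print(lo,k.sum(),p[k].min(0).round(1),p[k].max(0).round(1))
```

```text
2945 [[-10.1, -42.9, -61.1], [8.8, -31.1, -32.8], [12.8, -27.1, -7.3]]
-40 257 [ -7.8 -40.5 -40. ] [ 11.9 -29.8 -36. ]
-36 282 [-10.3 -41.8 -36. ] [ 11.8 -29.7 -32. ]
-32 283 [-11.7 -42.9 -32. ] [ 11.6 -29.8 -28. ]
-28 265 [-11.  -43.7 -28. ] [ 11.6 -29.8 -24. ]
-24 254 [-10.9 -43.7 -24. ] [ 11.7 -29.8 -20. ]
-20 227 [-11.3 -43.9 -20. ] [ 11.6 -29.8 -16.1]
-16 197 [-10.9 -43.4 -16. ] [ 11.7 -29.8 -12.1]
-12 129 [-11.2 -42.2 -12. ] [ 11.5 -29.8  -8.1]
-8 49 [ -9.9 -30.9  -7.9] [  9.9 -30.   -4.6]
3145 [[-9.9, 28.7, -61.2], [9.9, 33.1, -34.6], [13.7, 44.6, -9.8]]
-40 258 [ -7.9  31.3 -40. ] [ 11.9  44.1 -36. ]
-36 318 [-10.8  31.2 -36. ] [ 11.9  45.1 -32. ]
-32 298 [-11.2  31.3 -32. ] [ 11.6  45.5 -28. ]
-28 274 [-11.4  31.3 -28. ] [ 11.7  45.3 -24. ]
-24 257 [-11.1  31.2 -24. ] [ 11.8  45.  -20. ]
-20 228 [-10.8  31.4 -20. ] [ 11.8  45.3 -16. ]
-16 189 [-10.7  31.4 -16. ] [ 11.5  44.2 -12. ]
-12 103 [ -7.   31.4 -12. ] [11.3 43.9 -8.1]
-8 9 [ 5.  31.6 -7.9] [ 9.6 32.  -6. ]
```

Emit:
send_rows --plan '[[[0.025,-0.035,-0.2],-0.007],[[0.025,-0.035,-0.4],-0.007],[[0.025,-0.035,-0.56],-0.007],[[0.025,-0.035,-0.56],-0.007],[[0.025,-0.035,-0.56],-0.007]]'

```text
time_s: 2.78
ee_pos: [530.4, -10.6, 72.5]
orientation: [0.304, -3.125, -0.002]
ft_force: [0.6, 0.6, 1.2]
finger_gap: 0.723
gripper_force: 0.0
```

Run:
```python
from bench import *
from h import *
o=get_obs();s=snapshot("wrist");d=snapshot("side");cv2.imwrite("pics/w2.png",np.vstack([s["frame"],cv2.resize(d["frame"][150:280,220:428],(640,400))])[:,:]);
im=cv2.imread("pics/w2.png");cv2.imwrite("pics/w2.png",cv2.resize(im,(480,600)))
print(o["ee_pos"],o["orientation"],o["ft_force"])
for c in("red","blue"):
    for m,a,ce in blobs(s,c,300):
        p=depth(s,m,o);z=np.median(p[:,2])
        cnt=max(cv2.findContours(m.astype(np.uint8),0,2)[0],key=cv2.contourArea)
        q=plane(s,cnt[:,0],z,o);r=cv2.minAreaRect(q[:,:2].astype(np.float32))
        st=(np.array(r[0])-[620.5,-33])@np.array([[.983,-.184],[.184,.983]])
        print(c,a,ce.round(),z,[np.round(x,1) for x in r],st.round(1))
```

```text
[530.42782039 -10.61642878  72.48312796] [ 3.04412560e-01 -3.12547848e+00 -1.81387364e-03] [0.58286048 0.60521735 1.15770538]
red 11123 [358. 257.] 35.03568873874829 [array([548.9,  21.1]), array([106.9,  48. ]), np.float64(10.2)] [-60.4  66.3]
blue 2540 [166.  16.] 12.889529071328752 [array([ 433.6, -108.2]), array([21.8, 52.7]), np.float64(11.5)] [-197.5  -39.5]
blue 3374 [271. 307.] 31.583980824091498 [array([588.5, -33.4]), array([63.3, 40.5]), np.float64(10.8)] [-31.5   5.5]
```

View pics/w2.png

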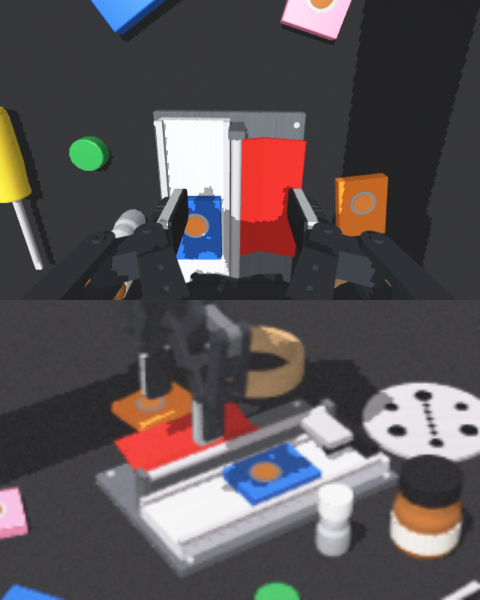

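The wrist view shows the fingers straddling the hinge tube: left finger over the channel behind the plate, right finger over the paddle. The side view agrees. I'm descending now.

Emit:
send_rows --plan '[[[0,-0.02,-0.08],0],[[0,-0.02,-0.16],0],[[0,-0.02,-0.2],0],[[0,-0.02,-0.22],0],[[0,-0.02,-0.22],0]]'

```text
time_s: 3.3
ee_pos: [531.3, -15.4, 39.9]
orientation: [-0.301, 3.126, 0.0]
ft_force: [-0.6, -0.1, -0.0]
finger_gap: 0.728
gripper_force: 0.0
```

Emit:
send_rows --plan '[[[0,0,-0.02],0],[[0,0,-0.035],0],[[0,0,-0.04],0],[[0,0,-0.04],0],[[0,0,-0.04],0]]'

```text
time_s: 3.72
ee_pos: [531.0, -15.8, 33.4]
orientation: [-0.3, 3.127, -0.0]
ft_force: [0.1, 0.3, 0.6]
finger_gap: 0.726
gripper_force: 0.0
```

Run:
```python
from bench import *
from h import *
o=get_obs();s=snapshot("scene");d=snapshot("side");w=snapshot("wrist")
f=lambda x:cv2.resize(x,(400,270),interpolation=3)
cv2.imwrite("pics/c3.png",np.hstack([f(s["frame"][180:288,245:405]),f(d["frame"][160:268,235:395])]))
np.savez("w3.npz",**w)
p=depth(w,blobs(w,"red",300)[0][0],o)
st=(p[:,:2]-[620.5,-33])@np.array([[.983,-.184],[.184,.983]])
A=np.c_[st[:,1],np.ones(len(st))];print("paddle slope,z",np.linalg.lstsq(A,p[:,2],rcond=None)[0], st.min(0),st.max(0))
```

```text
paddle slope,z [2.41646132e-02 3.31998961e+01] [-113.36402803   42.32607591] [-18.04129942 105.7929386 ]
```

View pics/c3.png

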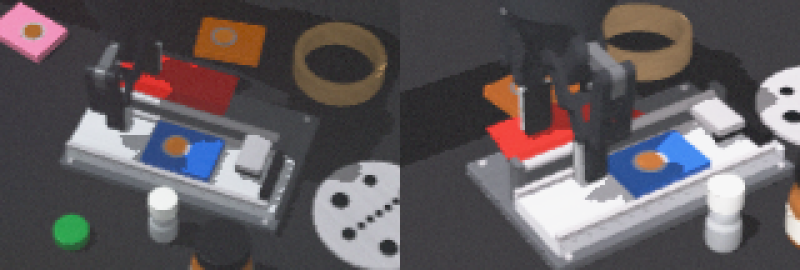

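The fingers sit as intended: one over the paddle, one just behind the plate. There's no clear paddle contact yet, so I continue down in small steps.

Emit:
send_rows --plan '[[[0,0,-0.01],0],[[0,0,-0.02],0],[[0,0,-0.02],0],[[0,0,-0.02],0]]'

```text
time_s: 4.2
ee_pos: [530.8, -15.8, 30.1]
orientation: [0.3, -3.127, 0.0]
ft_force: [1.0, -0.8, -0.4]
finger_gap: 0.723
gripper_force: 0.0
```

Emit:
send_rows --plan '[[[0,0,-0.01],0],[[0,0,-0.02],0],[[0,0,-0.02],0],[[0,0,-0.02],0]]'

```text
time_s: 4.53
ee_pos: [531.1, -15.9, 27.5]
orientation: [-0.3, 3.127, -0.0]
ft_force: [-0.7, -1.0, 3.1]
finger_gap: 0.723
gripper_force: 1.6
```

Emit:
send_rows --plan '[[[0,0,-0.015],0],[[0,0,-0.03],0],[[0,0,-0.03],0],[[0,0,-0.03],0]]'

```text
time_s: 4.87
ee_pos: [531.3, -16.7, 23.3]
orientation: [-0.299, 3.127, -0.002]
ft_force: [-1.6, -2.3, 8.2]
finger_gap: 0.723
gripper_force: 3.9
```

Emit:
send_rows --plan '[[[0,0,-0.01],0],[[0,0,-0.02],0],[[0,0,-0.02],0],[[0,0,-0.02],0]]'

```text
time_s: 5.2
ee_pos: [531.4, -17.3, 21.3]
orientation: [-0.298, 3.126, -0.003]
ft_force: [-3.6, -3.2, 12.9]
finger_gap: 0.724
gripper_force: 6.5
```

Run:
```python
from bench import *
from h import *
o=get_obs();s=snapshot("scene");d=snapshot("side");w=snapshot("wrist")
f=lambda x:cv2.resize(x,(400,270),interpolation=3)
cv2.imwrite("pics/c4.png",np.vstack([np.hstack([f(s["frame"][190:271,250:370]),f(d["frame"][170:251,245:365])]),cv2.resize(w["frame"][100:370,120:520],(800,330)) if 0 else np.hstack([f(w["frame"][130:360,150:490])]*1+[f(w["frame"][0:1,0:1])])]))
for n,x,ob in(("scene",s,None),("side",d,None),("wrist",w,o)):
    for m,a,ce in blobs(x,"red",60):
        p=depth(x,m,ob);st=(p[:,:2]-[620.5,-33])@np.array([[.983,-.184],[.184,.983]])
        k=(p[:,2]>15)&(p[:,2]<50)&(st[:,1]>54)&(st[:,1]<86);A=np.c_[st[k,1]-70,np.ones(k.sum())]
        print(n,a,k.sum(),np.linalg.lstsq(A,p[k,2],rcond=None)[0].round(3))
```

```text
side 154 149 [-1.8000e-02  2.7474e+01]
wrist 10293 6536 [-2.1000e-02  2.6726e+01]
```

View pics/c4.png

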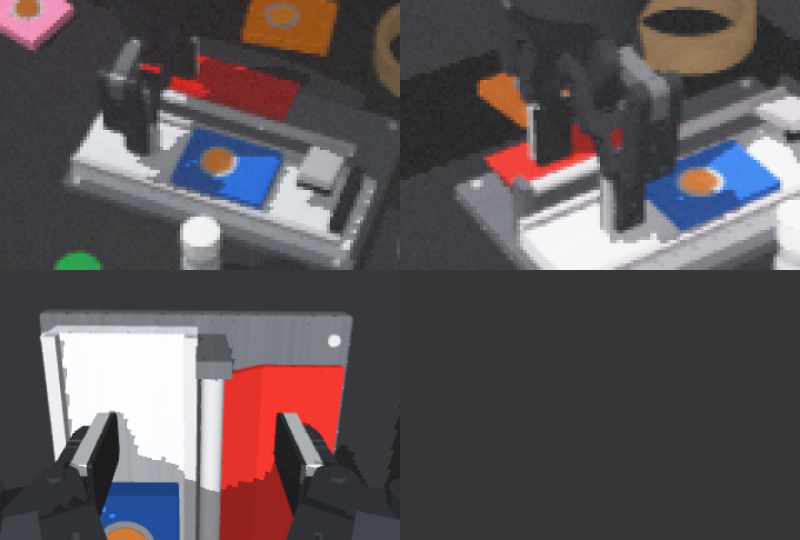

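The paddle is level at z≈27, so it's fully down and the foot is raised. The plate finger is in the channel behind the plate. Now I push along stage x, in direction (0.983, 0.184).

Emit:
send_rows --plan '[[[0.025,0.005,0],0],[[0.05,0.009,0],0],[[0.075,0.014,0],0],[[0.1,0.019,0],0],[[0.125,0.023,0],0],[[0.15,0.028,0],0],[[0.175,0.033,0],0],[[0.2,0.037,0],0],[[0.2,0.037,0],0]]'

```text
time_s: 6.1
ee_pos: [559.4, -10.2, 21.1]
orientation: [0.301, -3.124, -0.0]
ft_force: [-5.3, -2.0, 14.8]
finger_gap: 0.73
gripper_force: 7.8
```

Emit:
send_rows --plan '[[[0.02,0.004,0],0],[[0.04,0.007,0],0],[[0.06,0.011,0],0],[[0.08,0.015,0],0],[[0.1,0.019,0],0],[[0.12,0.022,0],0],[[0.14,0.026,0],0],[[0.14,0.026,0],0]]'

```text
time_s: 6.77
ee_pos: [580.7, -6.3, 21.2]
orientation: [0.301, -3.124, -0.0]
ft_force: [-4.8, -0.9, 14.4]
finger_gap: 0.726
gripper_force: 7.5
```

```bash
cat > chk.py <<'E'
from bench import *
from h import *
import sys
o=get_obs();s=snapshot("scene");d=snapshot("side")
f=lambda x:cv2.resize(x,(400,270),interpolation=3)
cv2.imwrite("pics/%s.png"%sys.argv[1],np.hstack([f(s["frame"][190:271,260:380]),f(d["frame"][170:251,265:385])]))
R=np.array([[.983,-.184],[.184,.983]])
print("tcp",((o["ee_pos"][:2]-[620.5,-33])@R).round(1),o["ee_pos"].round(1),o["ft_force"].round(1),o["time_s"])
for n,x in(("scene",s),("side",d)):
    for m,a,ce in blobs(x,"blue",60):
        p=depth(x,m);st=(p[:,:2]-[620.5,-33])@R
        if abs(p[:,2].mean()-31)<4:
            cnt=max(cv2.findContours(m.astype(np.uint8),0,2)[0],key=cv2.contourArea)
            q=(plane(x,cnt[:,0],32)[:,:2]-[620.5,-33])@R
            print(n,"x",q[:,0].min().round(1),q[:,0].max().round(1),"y",q[:,1].min().round(1),q[:,1].max().round(1))
E
python3 chk.py c5
```

```text
tcp [-34.2  33.6] [580.7  -6.3  21.2] [-4.8 -0.9 14.4] 6.7667
scene x -23.0 36.2 y -21.0 24.9
side x -27.6 37.8 y -23.0 24.7
```

Emit:
send_rows --plan '[[[0.012,0.002,0],0],[[0.024,0.004,0],0],[[0.036,0.007,0],0],[[0.045,0.008,0],0],[[0.045,0.008,0],0]]'

```text
time_s: 7.28
ee_pos: [586.9, -5.2, 21.2]
orientation: [0.301, -3.123, -0.0]
ft_force: [-4.9, -0.2, 14.6]
finger_gap: 0.727
gripper_force: 7.7
```

Emit:
send_rows --plan '[[[0.007,0.001,0],0],[[0.013,0.002,0],0],[[0.013,0.002,0],0]]'

```text
time_s: 7.53
ee_pos: [588.4, -5.0, 21.2]
orientation: [0.3, -3.122, -0.0]
ft_force: [-4.2, -1.6, 15.1]
finger_gap: 0.722
gripper_force: 7.8
```

Emit:
send_rows --plan '[[[0.007,0.001,0],0],[[0.013,0.002,0],0],[[0.013,0.002,0],0]]'

```text
time_s: 7.78
ee_pos: [589.2, -4.8, 21.2]
orientation: [0.299, -3.12, -0.001]
ft_force: [-7.5, -0.6, 17.2]
finger_gap: 0.73
gripper_force: 9.4
```

Emit:
send_rows --plan '[[[0.007,0.001,0],0],[[0.013,0.002,0],0],[[0.013,0.002,0],0]]'

```text
time_s: 8.03
ee_pos: [589.2, -4.8, 21.1]
orientation: [0.299, -3.116, -0.001]
ft_force: [-10.4, -1.0, 19.1]
finger_gap: 0.727
gripper_force: 10.5
```

```bash
python3 chk.py c6
```

```text
tcp [-25.6  33.5] [589.2  -4.8  21.1] [-10.4  -1.   19.1] 8.0333
scene x -15.1 44.2 y -20.3 25.5
side x -18.8 46.9 y -23.0 5.1
```

The plate has stalled against the stop: force is rising with no motion, and its front edge is at x≈45. I back off a little with the paddle still down, then let it up gently.

Emit:
send_rows --plan '[[[-0.02,-0.004,0],0],[[-0.05,-0.009,0],0],[[-0.08,-0.015,0],0],[[-0.08,-0.015,0],0],[[-0.08,-0.015,0.02],0],[[-0.08,-0.015,0.04],0],[[-0.08,-0.015,0.06],0],[[-0.08,-0.015,0.08],0],[[-0.08,-0.015,0.1],0],[[-0.08,-0.015,0.13],0],[[-0.08,-0.015,0.2],0],[[-0.08,-0.015,0.4],0],[[-0.08,-0.015,0.6],0],[[-0.08,-0.015,0.8],0],[[-0.08,-0.015,0.95],0],[[-0.08,-0.015,0.95],0],[[-0.08,-0.015,0.95],0],[[-0.08,-0.015,0.95],0]]'

```text
time_s: 9.63
ee_pos: [581.8, -6.5, 162.1]
orientation: [0.3, -3.126, -0.0]
ft_force: [-0.0, 0.5, -0.2]
finger_gap: 0.725
gripper_force: 0.0
```

```bash
python3 chk.py c7
```

```text
tcp [-33.2  33.2] [581.8  -6.5 162.1] [-0.   0.5 -0.2] 9.6333
scene x -15.3 44.2 y -20.3 25.1
side x -19.6 46.9 y -22.7 24.2
```

View pics/c7.png

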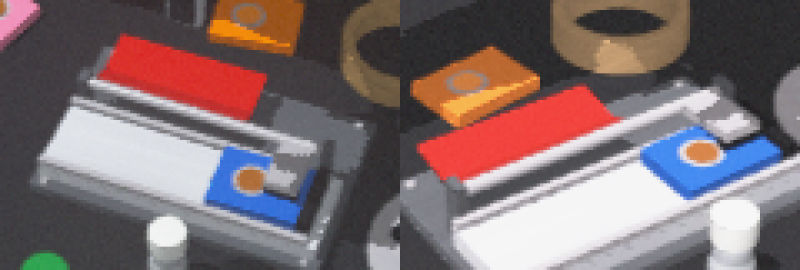

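The plate is home against the stop with the foot clamped on top of it, and the arm is clear of everything.

```bash
python3 -c "
from bench import *
print(hand_in())"
```

```text
the job is handed in; nothing more can be done
None
```

The blue plate was pushed home against the end stop and the clip let down on it. The arm is clear, and the job was handed in after about 9.7 s of robot time; the hand-in returned no verdict.

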